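Open the worn two-dial lock of the dispatch cash case

TASK

Unlock the cash case: turn the left dial to 3, then the right dial to 7, and then draw the bolt handle all the way back towards the front of the case and let go. The lock is worn, so each dial's gate may sit up to nearly half a division to either side of its number: feel for it around the mark, where the bolt steps back a little and the dial stops turning. Never force a dial or the bolt, and leave everything else where it is.

Things in the scene. Friction and masses are not known exactly. Their poses are not given: they have to be found in the camera images.
- case: flat dark steel cash case, fixed to the table, 250 mm (its x) by 300 mm (its y), lid top 85 mm above the table, on it an aluminium lock plate, top 88 mm above the table. Origin: centre of its underside; -x is its front, roughly facing the robot; z up. The dials' axes are vertical at case x = +20 mm, y = +65 mm (left) and -65 mm (right); the bolt handle is in front of them.
- dial_left (a joint): Left (+y) dial's turn (rad), growing clockwise from above: 0 = pointer at mark 0, 0.6283 more per mark, stops at 0 and 5.65 (mark 9). Its code is 3, nominally 1.885 rad; its gate lies at an unknown place within 0.28 rad either side of that. Pointer direction in the world = case yaw minus this value. Stiffness 0.05 to 0.1 N m; stays where left.
- dial_right (a joint): Right (-y) dial's turn (rad), growing clockwise from above: 0 = pointer at mark 0, 0.6283 more per mark, stops at 0 and 5.65 (mark 9). Its code is 7, nominally 4.398 rad; its gate lies at an unknown place within 0.28 rad either side of that. Pointer direction in the world = case yaw minus this value. Stiffness 0.05 to 0.1 N m; stays where left.
- dial_left_grip (a point): on the left dial's axis, at the height to grip, 25 mm above the plate; its own x axis is the pointer. The knob is an upright black bar, 42 mm long along the pointer, 14 mm thick, top 35.5 mm above the plate, with a white line on its top and nose (the pointer end), on a round skirt 52 mm across, skirt top 3.5 mm above the plate.
- dial_right_grip (a point): the same point of the right dial's knob, which has the same shape.
- mark0_left (a point): mark 0 of the left dial, on the plate 35 mm from the dial's axis, at its far side (the case's +x): a double, longer black mark. The ten marks of each dial are 36 degrees apart and count 0 to 9 clockwise seen from above.
- mark0_right (a point): mark 0 of the right dial, likewise a double mark at its far side.
- bolt (a joint): travel of the bolt (m) towards the front of the case (its -x): 0 locked, 0.030 fully drawn (its stop). An inner spring pushes it open with about 5 N over the first 12 mm; friction 1 N, and it stays where it is left. It rests at about 1 mm until the left gate is found, then steps to about 7 mm; when the right gate is found too, to about 12 mm; then it can be drawn to 30 mm by hand.
- bolt_grip (a point): middle of the bolt's steel handle, at the height to grip, 24.5 mm above the plate: an upright bar, 46 mm along the case's y, 12 mm thick along its x, from a 6.5 mm high slide plate to 36.5 mm above the lock plate. It stands in front of and between the dials, at case x = -45 mm, y = 0 when locked, and moves to the case's -x.
- blades (a point): the bolt's two blades, inside the case, out of sight. The left blade presses on the rim (25 mm radius) of the left dial's drum; when the drum's slot (the gate) comes under it, it drops in: that dial then turns only about 0.05 rad either way. Only then does the right blade reach the right drum, so before that the right dial gives no feel. This point: midway between them.
- gate_left (a point): the place on the left drum's rim, inside the case at the dial's far side, where the blade enters. A blade drops in within about 0.04 rad of its gate's middle, so sweep slowly or in steps of 0.04 rad or less. Turning a dial on against a dropped blade, or pulling the bolt while a dial blocks it, loads the blade: over 20 N spoils the lock (at a dial: 0.5 N m above its stiffness).
- tape_roll_mid (a point): centre, half-way up, of a bystander, to be left alone: roll of amber tape lying flat on the case lid's far edge, between and behind the dials, 60 mm across, 22 mm high
- stamp_mid (a point): centre, half-way up, of a bystander, to be left alone: wooden rubber stamp standing on the case lid's far left corner, 34 mm across, 46 mm high
- carton_a_mid (a point): centre, half-way up, of a bystander, to be left alone: maroon and white carton standing on the table to the left of the case, 90 x 55 mm, 120 mm high
- carton_b_mid (a point): centre, half-way up, of a bystander, to be left alone: maroon and white carton lying on the table to the right of the case, 120 x 90 mm, 55 mm high
- stapler_mid (a point): centre, half-way up, of a bystander, to be left alone: black stapler on the table to the right of the case, 130 mm long, 46 mm high

How it is judged:
By the outcome, as a careful person would: the job done as asked, in the order asked, and still so for the second after the job is handed in, with the robot touching nothing.
It also fails if it takes over 67 s, if anything falls off the work surface, if the arm or the gripper's body presses on something with over 40 N, if the wrist force passes 120 N, or if a joint passes its speed limit or range.

ROBOT

A 6-joint arm with a two-finger parallel gripper is mounted at the origin on the work surface. World frame = base frame: x ahead of the robot, y to its left, z up, the work surface at z = 0. Lengths are in m, angles in rad, forces in N, time in s.
With the tool pointing down it reaches from about 0.3 to 0.75 m from the base axis. Payload 8.5 kg.
Tool frame: the origin (TCP) lies on the mounting face of the last link; the fingertips stand 173 mm ahead of it and the grasp point (between the pads) lies 155 mm ahead of it (hold_point_z is the distance from the TCP to the grasp point, in m); z points along the fingers, y is the line along which they close (so a half turn about z gives the same grasp; the last joint's range is limited). The gripper opens to 85 mm and grips with 20 to 120 N. Pads are 22 mm wide; open, the fingers measure 114 mm over their backs; the gripper's body (76 mm by 85 mm) begins 54 mm behind the grasp point. The pads swing forward as they close: fully open they stand 13 mm farther back than shut.
Start: joints at [1.112, 0.381, 1.297, -0, 1.464, -0.215], TCP at [0.133, 0.534, 0.405] pointing down, gripper open.
Joint ranges: [-3.11, 3.11], [-0.89, 2.33], [0.22, 2.48], [-1.42, 4.56], [0.17, 2.85], [-2.88, 2.88]. Speed limits (rad/s): [2.39, 2.39, 3.14, 3.14, 3.14, 3.14].

INTERFACE

Orientations are given as a rotation vector (axis times angle).
In Python, from rig import * gives the robot as it stands. The module is installed in compiled form; this text tells all that it offers.
- The arm moves only by the tool send_rows, never from a script. Its argument "plan" is a list of rows, each a list of 3 entries, a list of its own where there are three numbers: the shift along the tool's x, y, z in mm, then the turn, a rotation vector about the tool's x, y, z in rad, then the opening in per cent of the stroke, from 0 (shut) to 100 (fully open). In form: [[[dx, dy, dz], [rx, ry, rz], hand], ...]. A call has 1 to 8 rows; each row shifts and turns the commanded pose from where the row before left it, along the tool's axes as they then stand; what a row does not reach is not made up. A row lasts 1/10 s, in which the tool goes at most 50 mm and 8.59 degrees, less where a joint would pass 70% of its speed; a pose out of reach is approached as far as the arm can. A call with a gripper value outside its range is refused whole. The fingers move at their own pace and stop on an object; "squeeze" is the grip in N (left out, the last holds). Time passes only in rows, so rows that do not move let the fingers close. It gives the time, the measured TCP pose, the force, the opening and the grip force at its end, in the units of the state.
- sense(): the state, without advancing time (a new reading comes with each control period).
- snapshot(name): name is "scene" or "top"; returns (picture, depth): 480x640x3 uint8, red, green, blue; 480x640 float32, m along the optical axis (not along the pixel's ray), 0 where there is no reading.
- calibration(name): a dict with "fx", "fy", "cx", "cy" (pixels), "T" (4x4, takes a point from camera to world coordinates). Camera axes: x right, y down, z forward; pixel columns grow to the right and rows downward; lengths in m; the calibration is good to about 2 mm. A picture is of the moment at which its call begins. calibration takes no time and is no camera call.
- sign_off(): hands the job in; it is judged then, once.
The state is a dict: "clock": time; "joint_pos": joint angles; "joint_velocities": joint speeds; "tau": joint torques, N m; "tcp_pos": TCP position; "tool_rot": TCP orientation; "force": force on the tool from outside, world axes, zero at the start; "torque": the same for the moment, N m; "finger_gap": finger opening in m; "grip_force": force on a finger pad.
Only numpy, scipy, OpenCV 4.12 (cv2) and the standard library are available. Lean on these libraries where they do the work, as an engineer would, in place of code of your own. Each camera call takes 0.05 s, during which the arm holds its last target. There are 200 camera calls.

## Working session

There is one attempt and no reset: what is moved stays moved. The work goes in short steps, Python scripts to look and compute and a tool call to move; the robot and the scene stay as the last step left them, time stands still between calls to the robot, and variables do not carry over. Pictures are saved under pics/ and viewed, at most 13 in all, crops included, and the job is handed in when it is done.

Besides the shell and the picture viewer there is one more tool, called after ">>>" as name(argument=value, ...), one argument or row to a line, values as JSON. send_rows: Moves the arm, as the interface text tells. Its arguments: {"type":"object","properties":{"plan":{"type":"array"},"squeeze":{"type":"number"}},"required":["plan"]}

```bash
mkdir -p pics
python3 - <<'E'
from rig import *
import cv2,numpy as np
s=sense();print(s)
for n in("scene","top"):
    p,d=snapshot(n);c=calibration(n);print(n,c)
    cv2.imwrite(f"pics/{n}0.png",p[:,:,::-1]);np.savez(f"{n}0.npz",p=p,d=d)
E
```

```text
{'clock': 0.0, 'joint_pos': array([ 1.11170593e+00,  3.81155055e-01,  1.29830238e+00, -3.17980292e-05,
        1.46363130e+00, -2.15265167e-01]), 'joint_velocities': array([ 5.93395968e-04, -7.49551746e-04, -2.59117958e-05, -6.49284327e-04,
        1.58749753e-03,  6.11425673e-04]), 'tau': array([-4.24056361e-04, -4.48463809e+01, -2.31268376e+01, -2.96331900e-04,
        4.86017147e-03, -8.28677202e-06]), 'tcp_pos': array([0.1327342 , 0.53367222, 0.40411955]), 'tool_rot': array([-3.81989743e-01, -3.11781351e+00,  2.23382148e-03]), 'force': array([ 0.20697241, -0.5430627 ,  0.16860608]), 'torque': array([-0.00656857,  0.00019367, -0.00817082]), 'grip_force': 0.0, 'finger_gap': 0.08578731902013136}
scene {'fx': 502.10700791338365, 'fy': 502.10700791338365, 'cx': 321.3431325890221, 'cy': 239.96950282563023, 'T': array([[ 0.46454909,  0.74513823, -0.47850094,  1.09202694],
       [ 0.8855211 , -0.38671863,  0.25748996, -0.25153233],
       [ 0.00682038, -0.54333941, -0.83948542,  0.96352348],
       [ 0.        ,  0.        ,  0.        ,  1.        ]])}
top {'fx': 505.46449814477336, 'fy': 505.46449814477336, 'cx': 325.20486954396586, 'cy': 245.10251054671818, 'T': array([[ 0.01131554, -0.99496359,  0.09959621,  0.48582884],
       [-0.99983889, -0.00987024,  0.01499239,  0.01285304],
       [-0.01393384, -0.09974981, -0.99491498,  0.86752399],
       [ 0.        ,  0.        ,  0.        ,  1.        ]])}
```

View pics/top0.png

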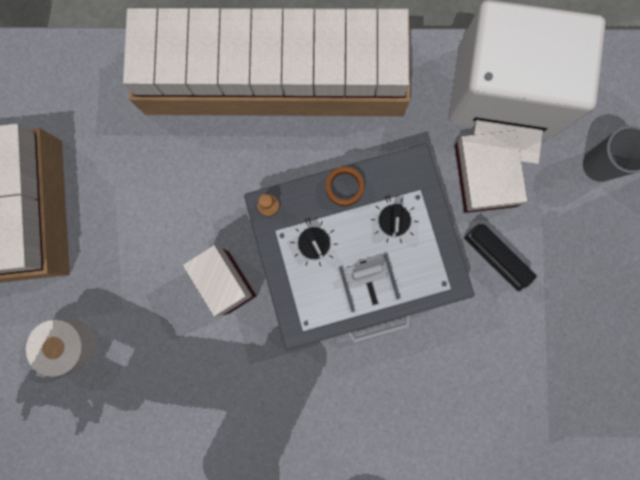

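View pics/scene0.png

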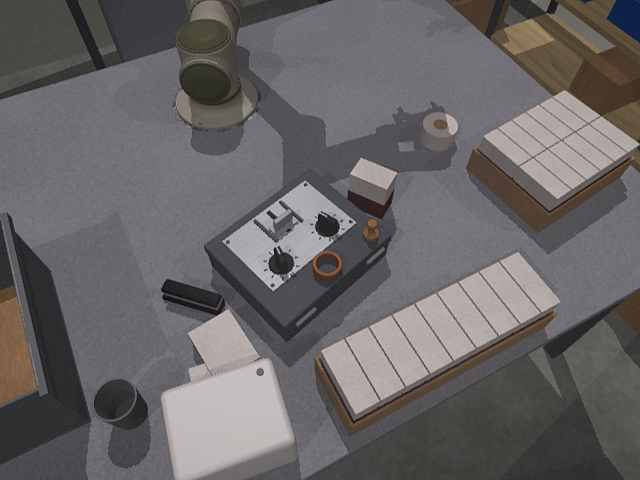

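Top view: the case is at about (360,245), the left dial at (314,243), the right dial at (395,220) and the bolt handle at (370,270). The tape roll (345,186) and stamp (268,204) are behind the dials. The scene view agrees. Next I'll measure the plate and the pointers.

```bash
cat > h.py <<'E'
import numpy as np,cv2
from rig import *
def ray(c,uv,z):
    uv=np.atleast_2d(uv).astype(float)
    d=np.c_[(uv[:,0]-c['cx'])/c['fx'],(uv[:,1]-c['cy'])/c['fy'],np.ones(len(uv))]@c['T'][:3,:3].T
    o=c['T'][:3,3]
    return o+d*((z-o[2])/d[:,2])[:,None]
def proj(c,P):
    P=np.atleast_2d(P); q=(P-c['T'][:3,3])@c['T'][:3,:3]
    return np.c_[q[:,0]/q[:,2]*c['fx']+c['cx'],q[:,1]/q[:,2]*c['fy']+c['cy']]
E
python3 - <<'E'
from h import *
c=calibration("top");p=np.load("top0.npz")['p'];d=np.load("top0.npz")['d']
g=p.mean(2);hsv=cv2.cvtColor(p,cv2.COLOR_RGB2HSV)
m=((g>140)).astype(np.uint8);m[:185]=0;m[335:]=0;m[:,:272]=0;m[:,455:]=0
m=cv2.morphologyEx(m,cv2.MORPH_CLOSE,np.ones((9,9)))
cs=max(cv2.findContours(m,0,2)[0],key=cv2.contourArea)
r=cv2.minAreaRect(cs);b=cv2.boxPoints(r);W=ray(c,b,.088);print("plate",b,W,[np.linalg.norm(W[i]-W[i-1]) for i in range(4)],W.mean(0))
e=W-np.roll(W,1,0);print(np.degrees(np.arctan2(e[:,1],e[:,0])))
# case outer
m2=((g<85)&(d>0)).astype(np.uint8)
m2=((d>0)&(abs(ray(c,np.indices(g.shape)[::-1].reshape(2,-1).T,0.).reshape(*g.shape,3)[...,0])>=0)).astype(np.uint8)
u,v=np.meshgrid(range(640),range(480))
P=np.stack([(u-c['cx'])/c['fx']*d,(v-c['cy'])/c['fy']*d,d],-1)@c['T'][:3,:3].T+c['T'][:3,3]
m2=((P[...,2]>.075)&(P[...,2]<.1)).astype(np.uint8);m2[:,:238]=0;m2[:,480:]=0;m2[:120]=0
m2=cv2.morphologyEx(m2,cv2.MORPH_OPEN,np.ones((5,5)));m2=cv2.morphologyEx(m2,cv2.MORPH_CLOSE,np.ones((25,25)))
cs=max(cv2.findContours(m2,0,2)[0],key=cv2.contourArea)
b=cv2.boxPoints(cv2.minAreaRect(cs));W=ray(c,b,.085);print("case",b,W,[np.linalg.norm(W[i]-W[i-1]) for i in range(4)],W.mean(0))
e=W-np.roll(W,1,0);print(np.degrees(np.arctan2(e[:,1],e[:,0])))
cv2.imwrite("pics/c1.png",cv2.resize(p[185:315,290:440,::-1],None,fx=5,fy=4.6,interpolation=cv2.INTER_CUBIC))
for z in (.088,.1235):print(ray(c,[[314,243],[395,220],[370,268]],z))
E
```

```text
plate [[274.05658 230.6981 ]
 [421.45282 188.58488]
 [450.01886 288.56598]
 [302.62262 330.6792 ]] [[ 0.5856081   0.10448268  0.088     ]
 [ 0.65415494 -0.12487989  0.088     ]
 [ 0.49886273 -0.16732874  0.088     ]
 [ 0.4323591   0.0575581   0.088     ]] [np.float64(0.16027218012208938), np.float64(0.23938641322651705), np.float64(0.16098936905091993), np.float64(0.234514017011457)] [ 0.54274622 -0.03254196  0.088     ]
[  17.02449661  -73.36080238 -164.71177035  106.47402367]
case [[240.92456 194.73586]
 [430.3208  140.62263]
 [474.88684 296.60376]
 [285.4906  350.71698]] [[ 0.64258966  0.15833408  0.085     ]
 [ 0.73215803 -0.14001149  0.085     ]
 [ 0.48704718 -0.20587827  0.085     ]
 [ 0.40162293  0.08340947  0.085     ]] [np.float64(0.2523463079289552), np.float64(0.31150051434620324), np.float64(0.2538065513438424), np.float64(0.301636699480023)] [ 0.56585445 -0.02603655  0.085     ]
[  17.27221483  -73.28935613 -164.95867348  106.45142832]
[[ 0.56696842  0.04201868  0.088     ]
 [ 0.60416267 -0.08347989  0.088     ]
 [ 0.52908477 -0.04484162  0.088     ]]
[[ 0.56327327  0.04069046  0.1235    ]
 [ 0.59877367 -0.07909283  0.1235    ]
 [ 0.52711486 -0.04221417  0.1235    ]]
```

View pics/c1.png

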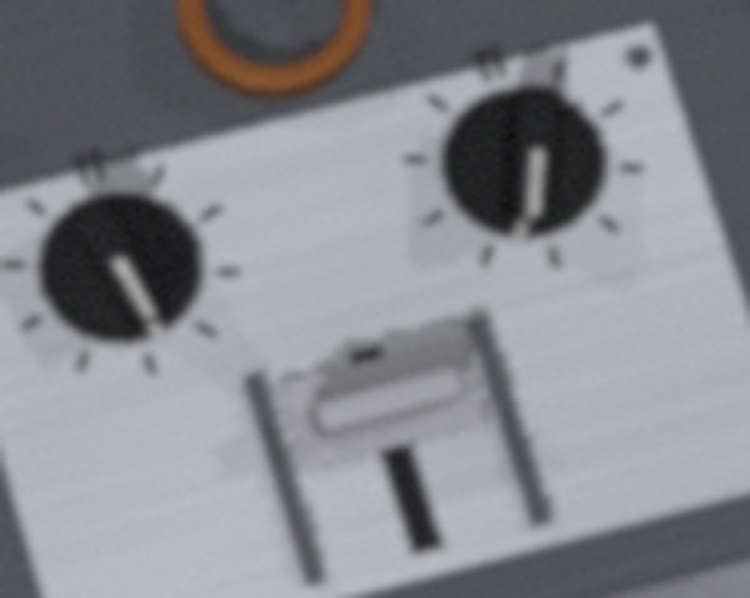

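```bash
cat >> h.py <<'E'
from scipy.spatial.transform import Rotation as R
def goto(xyz,yaw_deg):
    "delta from the present pose, tool axes (mm) and turn (rad)"
    s=sense();A=R.from_rotvec(s['tool_rot']);a=np.radians(yaw_deg)
    x=np.array([np.cos(a),np.sin(a),0]);z=np.array([0,0,-1.]);B=R.from_matrix(np.c_[x,np.cross(z,x),z])
    d=np.array(xyz)-s['tcp_pos']
    print("shift mm",np.round(A.inv().apply(d)*1e3,1),"turn",np.round((A.inv()*B).as_rotvec(),3),"after turn shift",np.round(B.inv().apply(d)*1e3,1))
def look(n="top"):
    c=calibration(n);p,_=snapshot(n);return c,p
E
python3 - <<'E'
from h import *
c=calibration("top");p=np.load("top0.npz")['p'];g=p.mean(2)
for n,(x,y) in dict(L=(314,243),R=(395,220)).items():
    m=np.zeros(g.shape,np.uint8);cv2.circle(m,(x,y),13,1,-1)
    v,u=np.where((m>0)&(g>110));w=g[v,u]
    W=ray(c,np.c_[u,v],.1235)[:,:2]
    l=cv2.fitLine(W.astype(np.float32),cv2.DIST_L2,0,1e-4,1e-4).ravel()
    dk=np.zeros(g.shape,np.uint8);cv2.circle(dk,(x,y),19,1,-1)
    k=((dk>0)&(g<75)).astype(np.uint8);k=cv2.morphologyEx(k,cv2.MORPH_CLOSE,np.ones((7,7)));k=cv2.morphologyEx(k,cv2.MORPH_OPEN,np.ones((9,9)))
    cc=max(cv2.findContours(k,0,2)[0],key=cv2.contourArea)
    print(n,len(u),u.min(),u.max(),v.min(),v.max(),"line yaw",np.degrees(np.arctan2(l[1],l[0]))," ends",W.min(0),W.max(0),"skirt",cv2.fitEllipse(cc),ray(c,[cv2.fitEllipse(cc)[0]],.0915))
C=np.array([.566,-.0265]);a=np.radians(16.5);Rm=np.array([[np.cos(a),-np.sin(a)],[np.sin(a),np.cos(a)]])
print([C+Rm@q for q in ([.02,.065],[.02,-.065],[-.046,0])])
goto([.567,.042,.36],28)
E
```

```text
L 41 313 320 241 254 line yaw 28.492325  ends [0.54702584 0.03160372] [0.56625141 0.04221248] skirt ((313.5793151855469, 242.41522216796875), (29.74105453491211, 30.696063995361328), 66.77983093261719) [[0.56750568 0.04254997 0.0915    ]]
R 41 395 398 217 231 line yaw -5.4132786  ends [ 0.58233475 -0.08354515] [ 0.60330043 -0.07905644] skirt ((394.28692626953125, 219.8514862060547), (30.347688674926758, 30.418947219848633), 67.78016662597656) [[ 0.60385341 -0.08194624  0.0915    ]]
[array([0.5667154 , 0.04150359]), array([ 0.60363739, -0.08314298]), array([ 0.52189429, -0.03956471])]
shift mm [-540.1 -372.3   44.5] turn [-1.000e-03  1.000e-03  2.409e+00] after turn shift [152.6 638.   44.2]
```

>>> send_rows(
  plan=[
    [[-38.6,-26.6,3.2],[0,0,0],60],
    [[-38.6,-26.6,3.2],[0,0,0],50],
    [[-38.6,-26.6,3.2],[0,0,0],50],
    [[-38.6,-26.6,3.2],[0,0,0],50],
    [[-38.6,-26.6,3.2],[0,0,0],50],
    [[-38.6,-26.6,3.2],[0,0,0],50],
    [[-38.6,-26.6,3.2],[0,0,0],50],
    [[-38.6,-26.6,3.2],[0,0,0],50],
  ],
  squeeze=25,
)

```text
clock: 0.9
tcp_pos: [0.3819, 0.251, 0.3789]
tool_rot: [-0.382, -3.118, 0.0]
force: [0.4, -0.1, 0.1]
finger_gap: 0.043
grip_force: 0.0
```

>>> send_rows(
  plan=[
    [[-38.6,-26.6,3.2],[0,0,0],50],
    [[-38.6,-26.6,3.2],[0,0,0],50],
    [[-38.6,-26.6,3.2],[0,0,0],50],
    [[-38.6,-26.6,3.2],[0,0,0],50],
    [[-38.6,-26.6,3.2],[0,0,0],50],
    [[-38.6,-26.6,3.2],[0,0,0],50],
    [[0,0,0],[0,0,0.145],50],
    [[0,0,0],[0,0,0.145],50],
  ],
)

```text
clock: 1.7
tcp_pos: [0.568, 0.0405, 0.3589]
tool_rot: [-0.84, -3.025, 0.0]
force: [-0.6, 0.2, -0.7]
finger_gap: 0.0428
grip_force: 0.0
```

>>> send_rows(
  plan=[
    [[0,0,0],[0,0,0.145],50],
    [[0,0,0],[0,0,0.145],50],
    [[0,0,0],[0,0,0.145],50],
    [[0,0,0],[0,0,0.145],50],
    [[0,0,0],[0,0,0.145],50],
    [[0,0,0],[0,0,0.145],50],
    [[0,0,0],[0,0,0.145],50],
    [[0,0,0],[0,0,0.145],50],
  ],
)

```text
clock: 2.5
tcp_pos: [0.5673, 0.0419, 0.3595]
tool_rot: [-2.359, -2.073, 0.001]
force: [0.9, -0.5, -0.2]
finger_gap: 0.0426
grip_force: 0.0
```

>>> send_rows(
  plan=[
    [[0,0,0],[0,0,0.145],50],
    [[0,0,0],[0,0,0.145],50],
    [[0,0,0],[0,0,0.145],50],
    [[0,0,0],[0,0,0.145],50],
    [[0,0,0],[0,0,0.145],50],
    [[0,0,0],[0,0,0.145],50],
    [[0,0,0],[0,0,0],50],
    [[0,0,0],[0,0,0],50],
  ],
)

```text
clock: 3.3
tcp_pos: [0.5673, 0.0419, 0.3597]
tool_rot: [-3.009, -0.901, 0.001]
force: [-0.3, -0.3, 0.2]
finger_gap: 0.0425
grip_force: 0.0
```

Run:
```python
from h import *
s=sense();print(s['clock'],s['tcp_pos'],s['joint_pos'],s['finger_gap'],s['force'],s['torque'])
goto([.567,.042,.268],28.5)
```

```text
3.3 [0.56728216 0.04187845 0.35969078] [-1.34370582e-01  4.48797847e-01  1.32069941e+00 -2.65294213e-05
  1.37264188e+00  8.54741810e-01] 0.042519242643941114 [-0.28940081 -0.26324097  0.21267244] [-0.00124186  0.0349548  -0.01321916]
shift mm [-0.1 -0.2 91.7] turn [-0.     0.     0.084] after turn shift [-0.2 -0.2 91.7]
```

>>> send_rows(
  plan=[
    [[0,0,25],[0,0,0.084],50],
    [[0,0,25],[0,0,0],50],
    [[0,0,20],[0,0,0],50],
    [[0,0,12],[0,0,0],50],
    [[0,0,9],[0,0,0],50],
    [[0,0,0],[0,0,0],50],
    [[0,0,0],[0,0,0],50],
  ],
)

```text
clock: 4.0
tcp_pos: [0.5675, 0.0419, 0.2696]
tool_rot: [3.046, 0.769, 0.002]
force: [1.0, 0.2, 0.1]
finger_gap: 0.0431
grip_force: 0.0
```

Run:
```python
from h import *
s=sense();print(s['clock'],s['tcp_pos'],s['finger_gap'],s['force'],s['torque'])
goto([.567,.042,.268],28.5)
c,p=look("scene");cv2.imwrite("pics/s2.png",cv2.resize(p[150:330,190:430,::-1],None,fx=3.3,fy=3.3))
```

```text
4.0 [0.56750552 0.04185779 0.26958834] 0.043063615462025674 [1.01339354 0.23208796 0.14454483] [-0.00495761 -0.01156083  0.05331272]
shift mm [-0.4 -0.4  1.6] turn [ 0.001 -0.001 -0.003] after turn shift [-0.4 -0.4  1.6]
```

View pics/s2.png

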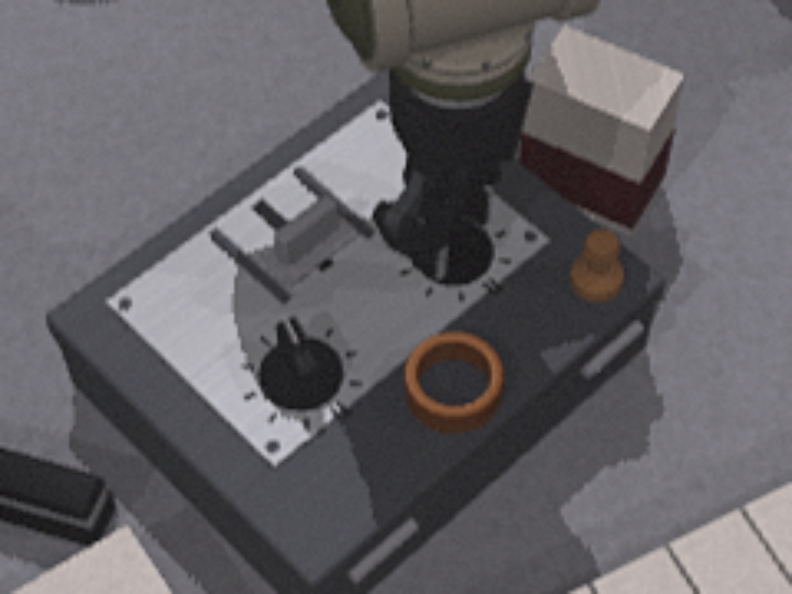

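The gripper straddles the left knob at crop (450,240). The bolt handle at (305,230) is clear. Closing now.

>>> send_rows(
  plan=[
    [[0,0,1.5],[0,0,0],30],
    [[0,0,0],[0,0,0],20],
    [[0,0,0],[0,0,0],10],
    [[0,0,0],[0,0,0],0],
    [[0,0,0],[0,0,0],0],
    [[0,0,0],[0,0,0],0],
    [[0,0,0],[0,0,0],0],
  ],
  squeeze=25,
)

```text
clock: 4.75
tcp_pos: [0.5675, 0.0416, 0.2679]
tool_rot: [3.045, 0.767, 0.001]
force: [1.0, -5.3, 5.3]
finger_gap: 0.0133
grip_force: 27.8
```

```bash
cat > q.py <<'E'
from h import *
s=sense();T=R.from_rotvec(s['tool_rot']).as_matrix()
print(round(s['clock'],2),"tcp",s['tcp_pos'].round(4),"yaw",round(np.degrees(np.arctan2(T[1,0],T[0,0])),2),"gap",round(s['finger_gap'],4),"grip",s['grip_force'],"F",s['force'].round(1),"tool F",(T.T@s['force']).round(1),"M",s['torque'].round(3),"q6",s['joint_pos'][5].round(3))
E
python3 q.py
```

```text
4.75 tcp [0.5675 0.0416 0.2679] yaw 28.29 gap 0.0133 grip 27.768368124961853 F [ 1.  -5.3  5.3] tool F [-1.7  5.2 -5.3] M [-0.716 -0.036  0.074] q6 0.943
```

>>> send_rows(
  plan=[
    [[0,0,0],[0,0,-0.06],0],
    [[0,0,0],[0,0,-0.1],0],
    [[0,0,0],[0,0,-0.1],0],
    [[0,0,0],[0,0,-0.1],0],
    [[0,0,0],[0,0,-0.1],0],
    [[0,0,0],[0,0,-0.1],0],
    [[0,0,0],[0,0,-0.08],0],
    [[0,0,0],[0,0,0],0],
  ],
)

```text
clock: 5.55
tcp_pos: [0.5679, 0.0411, 0.2679]
tool_rot: [2.646, 1.688, 0.002]
force: [3.2, -8.7, 1.7]
finger_gap: 0.0132
grip_force: 27.5
```

```bash
python3 q.py
```

```text
5.55 tcp [0.5679 0.0411 0.2679] yaw 65.07 gap 0.0132 grip 27.491489946842194 F [ 3.2 -8.7  1.7] tool F [-6.5  6.5 -1.7] M [-1.106 -0.378  0.057] q6 0.3
```

```bash
cat >> q.py <<'E'
import os
C=np.array([.566,-.0265]);a=np.radians(16.5);ex=np.array([np.cos(a),np.sin(a)]);ey=np.array([-ex[1],ex[0]])
c,p=look("scene");g=cv2.cvtColor(p,cv2.COLOR_RGB2GRAY)
def cp(x,y,z): return np.r_[C+x*ex+y*ey,z]
u0=proj(c,[cp(-.046,0,.115)])[0];u1=proj(c,[cp(-.056,0,.115)])[0]
if not os.path.exists("ref.png"): cv2.imwrite("ref.png",g)
r=cv2.imread("ref.png",0);x,y=u0.round().astype(int)
t=r[y-11:y+12,x-14:x+15];S=g[y-31:y+32,x-34:x+35]
m=cv2.matchTemplate(S,t,cv2.TM_CCOEFF_NORMED);_,v,_,l=cv2.minMaxLoc(m)
d=np.array(l)-20;e=u1-u0
print("bolt shift px",d,"mm",round(float(d@e/(e@e))*10,1),"score",round(v,2))
cv2.imwrite("last.png",cv2.resize(p[150:330,190:430,::-1],None,fx=3.3,fy=3.3))
E
python3 q.py
```

```text
5.55 tcp [0.5679 0.0411 0.2679] yaw 65.07 gap 0.0132 grip 27.491489946842194 F [ 3.2 -8.7  1.7] tool F [-6.5  6.5 -1.7] M [-1.106 -0.378  0.057] q6 0.3
bolt shift px [0 0] mm 0.0 score 1.0
```

>>> send_rows(
  plan=[
    [[0,0,0],[0,0,-0.03],0],
    [[0,0,0],[0,0,-0.03],0],
    [[0,0,0],[0,0,-0.03],0],
  ],
)

```text
clock: 5.9
tcp_pos: [0.5679, 0.0411, 0.2679]
tool_rot: [2.568, 1.804, 0.002]
force: [3.4, -8.3, 2.6]
finger_gap: 0.0132
grip_force: 27.4
```

```bash
python3 q.py
```

```text
5.9 tcp [0.5679 0.0411 0.2679] yaw 70.15 gap 0.0132 grip 27.40745097398758 F [ 3.4 -8.3  2.6] tool F [-6.6  6.  -2.5] M [-1.239 -0.439 -0.076] q6 0.212
bolt shift px [0 0] mm 0.0 score 1.0
```

>>> send_rows(
  plan=[
    [[0,0,0],[0,0,-0.03],0],
    [[0,0,0],[0,0,-0.03],0],
    [[0,0,0],[0,0,0],0],
  ],
)

```text
clock: 6.25
tcp_pos: [0.568, 0.0411, 0.2679]
tool_rot: [2.513, 1.879, 0.002]
force: [4.8, -8.9, 2.2]
finger_gap: 0.0136
grip_force: 27.4
```

```bash
python3 q.py
```

```text
6.25 tcp [0.568  0.0411 0.2679] yaw 73.58 gap 0.0136 grip 27.407864928245544 F [ 4.8 -8.9  2.2] tool F [-7.2  7.1 -2.1] M [-1.242 -0.45  -0.003] q6 0.152
bolt shift px [0 0] mm 0.0 score 0.99
```

>>> send_rows(
  plan=[
    [[0,0,0],[0,0,-0.03],0],
    [[0,0,0],[0,0,-0.03],0],
    [[0,0,0],[0,0,0],0],
  ],
)

```text
clock: 6.6
tcp_pos: [0.568, 0.0411, 0.2679]
tool_rot: [2.456, 1.954, 0.002]
force: [5.4, -7.5, 2.6]
finger_gap: 0.0137
grip_force: 27.4
```

```bash
python3 q.py
```

```text
6.6 tcp [0.568  0.0411 0.2679] yaw 77.02 gap 0.0137 grip 27.368074357509613 F [ 5.4 -7.5  2.6] tool F [-6.1  6.9 -2.6] M [-1.255 -0.513  0.013] q6 0.092
bolt shift px [0 0] mm 0.0 score 0.99
```

View last.png

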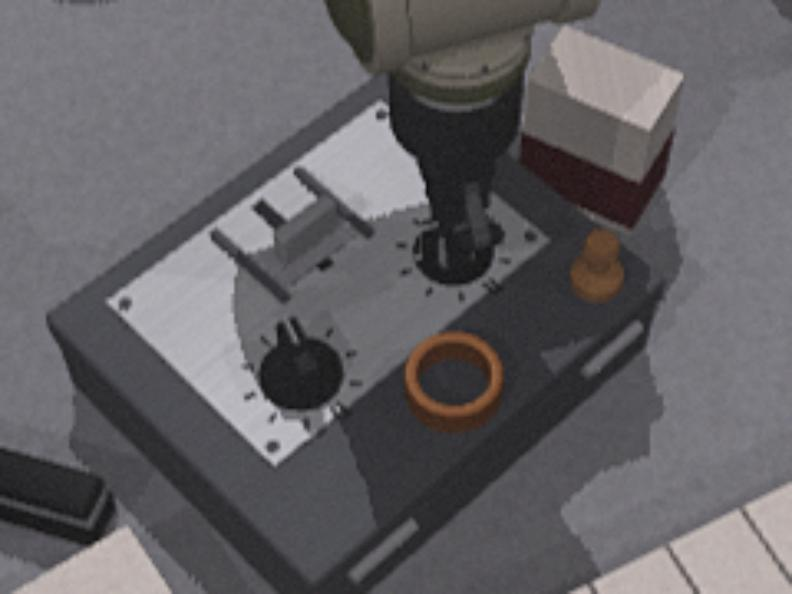

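>>> send_rows(
  plan=[
    [[0,0,0],[0,0,-0.03],0],
    [[0,0,0],[0,0,0],0],
  ],
)

```text
clock: 6.85
tcp_pos: [0.5681, 0.041, 0.2679]
tool_rot: [2.426, 1.99, 0.002]
force: [4.6, -9.0, 1.6]
finger_gap: 0.0136
grip_force: 27.4
```

```bash
python3 q.py
```

```text
6.85 tcp [0.5681 0.041  0.2679] yaw 78.74 gap 0.0136 grip 27.37356126308441 F [ 4.6 -9.   1.6] tool F [-7.9  6.2 -1.6] M [-1.208 -0.674  0.152] q6 0.062
bolt shift px [-1 -1] mm 3.3 score 0.88
```

```bash
sed -i 's/^t=r.*/K=lambda i:cv2.resize(i,None,fx=5,fy=5,interpolation=cv2.INTER_CUBIC)\nt=K(r[y-11:y+12,x-14:x+15]);S=K(g[y-31:y+32,x-34:x+35])/; s/^d=np.array(l)-20/d=np.array(l)\/5-20/' q.py; python3 q.py; python3 q.py
```

```text
6.9 tcp [0.568  0.0411 0.2679] yaw 78.71 gap 0.0138 grip 27.37266182899475 F [ 5.2 -9.1  1.8] tool F [-7.9  6.9 -1.8] M [-1.215 -0.634  0.127] q6 0.062
bolt shift px [-1.2 -1. ] mm 3.7 score 0.88
6.95 tcp [0.568  0.0411 0.2679] yaw 78.7 gap 0.0135 grip 27.372341752052307 F [ 5.3 -8.9  2.5] tool F [-7.7  7.  -2.5] M [-1.172 -0.626  0.071] q6 0.062
bolt shift px [-1.2 -1. ] mm 3.7 score 0.88
```

Run:
```python
from h import *
c=calibration("scene");c,p=look("scene");g=cv2.cvtColor(p,cv2.COLOR_RGB2GRAY);r=cv2.imread("ref.png",0)
a=np.hstack([i[195:240,250:305] for i in (r,g)]);cv2.imwrite("pics/cmp.png",cv2.resize(a,None,fx=7,fy=7,interpolation=cv2.INTER_CUBIC))
```

```text
(no output)
```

View pics/cmp.png

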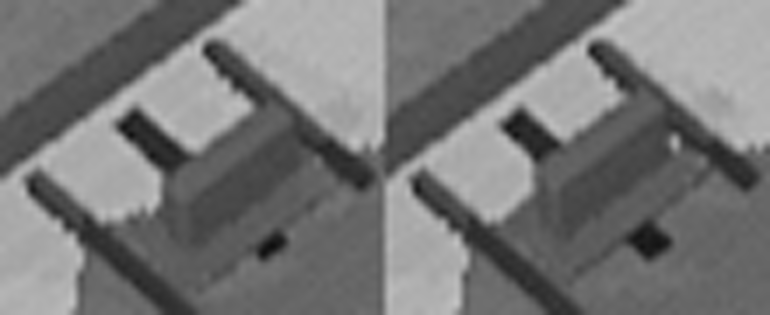

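The right panel shows the bolt has stepped back: the slot behind the slide is longer, and the left gate is found at about 2.05 rad. Releasing and going to the right dial.

>>> send_rows(
  plan=[
    [[0,0,0],[0,0,0],20],
    [[0,0,0],[0,0,0],35],
    [[0,0,0],[0,0,0],50],
    [[0,0,-10],[0,0,0],50],
    [[0,0,-25],[0,0,0],50],
    [[0,0,-30],[0,0,0],50],
    [[0,0,0],[0,0,0],50],
  ],
)

```text
clock: 7.75
tcp_pos: [0.5676, 0.0421, 0.3368]
tool_rot: [2.425, 1.989, 0.008]
force: [0.3, 0.5, -0.4]
finger_gap: 0.0427
grip_force: 0.0
```

```bash
python3 q.py; python3 -c "
from h import *
goto([.604,-.083,.335],174.6)"
```

```text
7.75 tcp [0.5676 0.0421 0.3368] yaw 78.73 gap 0.0427 grip 0.0 F [ 0.3  0.5 -0.4] tool F [0.5 0.2 0.4] M [-0.006  0.015  0.015] q6 0.063
bolt shift px [-1.4 -1.2] mm 4.3 score 0.79
shift mm [-115.5   60.5   -0.2] turn [ 0.003  0.003 -1.673] after turn shift [ -48.4 -121.1   -0.4]
```

>>> send_rows(
  plan=[
    [[-29,15,0],[0,0,0],50],
    [[-29,15,0],[0,0,0],50],
    [[-29,15,0],[0,0,0],50],
    [[-28.5,15.5,0],[0,0,0],50],
    [[0,0,0],[0,0,-0.14],50],
    [[0,0,0],[0,0,-0.14],50],
    [[0,0,0],[0,0,-0.14],50],
    [[0,0,0],[0,0,-0.14],50],
  ],
)

```text
clock: 8.6
tcp_pos: [0.6039, -0.0832, 0.3314]
tool_rot: [-1.775, -2.589, 0.001]
force: [1.0, 0.6, -0.7]
finger_gap: 0.0425
grip_force: 0.0
```

>>> send_rows(
  plan=[
    [[0,0,0],[0,0,-0.14],50],
    [[0,0,0],[0,0,-0.14],50],
    [[0,0,0],[0,0,-0.14],50],
    [[0,0,0],[0,0,-0.14],50],
    [[0,0,0],[0,0,-0.14],50],
    [[0,0,0],[0,0,-0.14],50],
    [[0,0,0],[0,0,-0.14],50],
    [[0,0,0],[0,0,-0.14],50],
  ],
)

```text
clock: 9.4
tcp_pos: [0.6039, -0.0831, 0.3315]
tool_rot: [-0.129, -3.137, -0.001]
force: [0.6, -0.8, -0.7]
finger_gap: 0.0427
grip_force: 0.0
```

>>> send_rows(
  plan=[
    [[0,0,0],[0,0,0],50],
    [[0,0,0],[0,0,0],50],
  ],
)

```text
clock: 9.6
tcp_pos: [0.6039, -0.0831, 0.3319]
tool_rot: [-0.144, -3.137, -0.001]
force: [-0.0, -0.5, 0.6]
finger_gap: 0.0424
grip_force: 0.0
```

```bash
python3 q.py; python3 -c "
from h import *
goto([.604,-.083,.268],174.6)"
```

```text
9.6 tcp [ 0.6039 -0.0831  0.3319] yaw 174.76 gap 0.0424 grip 0.0 F [-0.  -0.5  0.6] tool F [-0.  -0.5 -0.6] M [-0.048 -0.024  0.009] q6 -1.81
bolt shift px [ -0.8 -20. ] mm 32.4 score 0.48
shift mm [-0.1  0.1 64. ] turn [ 0.    -0.001  0.003] after turn shift [-0.   0.1 64. ]
```

>>> send_rows(
  plan=[
    [[0,0,25],[0,0,0],50],
    [[0,0,20],[0,0,0],50],
    [[0,0,12],[0,0,0],50],
    [[0,0,6.5],[0,0,0],50],
    [[0,0,0],[0,0,0],35],
    [[0,0,0],[0,0,0],20],
    [[0,0,0],[0,0,0],10],
    [[0,0,0],[0,0,0],0],
  ],
  squeeze=25,
)

```text
clock: 10.45
tcp_pos: [0.6042, -0.0827, 0.2699]
tool_rot: [0.138, 3.137, 0.001]
force: [1.4, 4.9, 2.4]
finger_gap: 0.0136
grip_force: 25.7
```

>>> send_rows(
  plan=[
    [[0,0,0],[0,0,0],0],
    [[0,0,0],[0,0,0],0],
    [[0,0,0],[0,0,0],0],
  ],
)

```text
clock: 10.75
tcp_pos: [0.6042, -0.0827, 0.2699]
tool_rot: [0.138, 3.137, 0.001]
force: [1.6, 5.3, 2.4]
finger_gap: 0.0137
grip_force: 25.7
```

```bash
rm ref.png; python3 q.py; cp last.png pics/right.png
```

```text
10.75 tcp [ 0.6042 -0.0827  0.2699] yaw 174.98 gap 0.0137 grip 25.74464052915573 F [1.6 5.3 2.4] tool F [-1.1  5.4 -2.4] M [ 0.749 -0.2   -0.006] q6 -1.814
bolt shift px [0. 0.] mm 0.0 score 1.0
```

View pics/right.png

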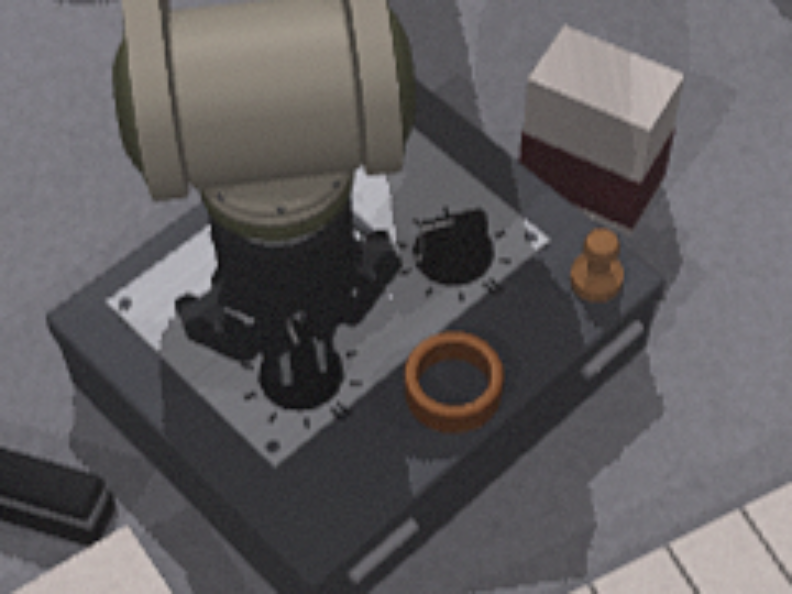

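The right knob is gripped at crop (300,360). The arm hides the bolt in this view, so I'll rely on torque and check whether the top view shows the handle.

>>> send_rows(
  plan=[
    [[0,0,0],[0,0,0.06],0],
    [[0,0,0],[0,0,0.1],0],
    [[0,0,0],[0,0,0.1],0],
    [[0,0,0],[0,0,0.1],0],
    [[0,0,0],[0,0,0.08],0],
    [[0,0,0],[0,0,0.05],0],
    [[0,0,0],[0,0,0],0],
  ],
)

```text
clock: 11.5
tcp_pos: [0.6043, -0.0823, 0.2699]
tool_rot: [0.896, 3.009, 0.003]
force: [2.5, 8.8, 2.3]
finger_gap: 0.0136
grip_force: 25.7
```

```bash
python3 q.py
python3 - <<'E'
from h import *
c,p=look("top");cv2.imwrite("pics/t3.png",cv2.resize(np.hstack([p[150:350,240:480,::-1],]),None,fx=2,fy=2))
print(proj(calibration("scene"),[[.521,-.04,.115]]))
E
```

```text
11.5 tcp [ 0.6043 -0.0823  0.2699] yaw 146.84 gap 0.0136 grip 25.708864331245422 F [2.5 8.8 2.3] tool F [ 2.7  8.8 -2.3] M [ 1.083 -0.351 -0.052] q6 -1.322
bolt shift px [0.2 0. ] mm -0.4 score 0.99
[[280.91446829 217.63538339]]
```

View pics/t3.png

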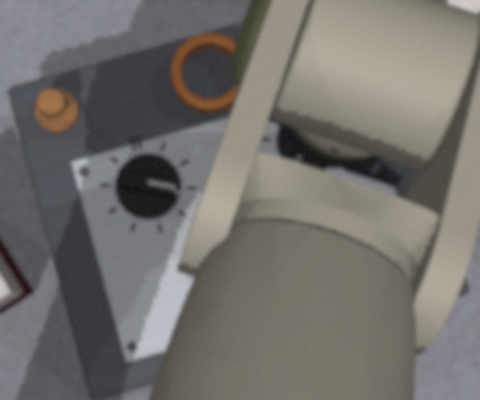

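```bash
cat > t.py <<'E'
from h import *
s=sense();T=R.from_rotvec(s['tool_rot']).as_matrix();y=np.degrees(np.arctan2(T[1,0],T[0,0]))
print(round(s['clock'],2),"yaw",round(y,2),"theta R",round(3.52+np.radians(174.98-y),3),"F",s['force'].round(1),"M",s['torque'].round(3),"tau6",s['tau'][5].round(3),"gap",s['finger_gap'].round(4))
E
python3 t.py
```

```text
Traceback (most recent call last):
  File "t.py", line 3, in <module>
    print(round(s['clock'],2),"yaw",round(y,2),"theta R",round(3.52+np.radians(174.98-y),3),"F",s['force'].round(1),"M",s['torque'].round(3),"tau6",s['tau'][5].round(3),"gap",s['finger_gap'].round(4))
                                                                                                                                                                               ^^^^^^^^^^^^^^^^^^^^^
AttributeError: 'float' object has no attribute 'round'
```

>>> send_rows(
  plan=[
    [[0,0,0],[0,0,0.03],0],
    [[0,0,0],[0,0,0.03],0],
    [[0,0,0],[0,0,0],0],
  ],
)

```text
clock: 11.9
tcp_pos: [0.6043, -0.0823, 0.2698]
tool_rot: [0.985, 2.981, 0.003]
force: [3.0, 8.3, 2.8]
finger_gap: 0.0136
grip_force: 25.7
```

```bash
python3 t.py
```

```text
Traceback (most recent call last):
  File "t.py", line 3, in <module>
    print(round(s['clock'],2),"yaw",round(y,2),"theta R",round(3.52+np.radians(174.98-y),3),"F",s['force'].round(1),"M",s['torque'].round(3),"tau6",s['tau'][5].round(3),"gap",s['finger_gap'].round(4))
                                                                                                                                                                               ^^^^^^^^^^^^^^^^^^^^^
AttributeError: 'float' object has no attribute 'round'
```

>>> send_rows(
  plan=[
    [[0,0,0],[0,0,0.03],0],
    [[0,0,0],[0,0,0.03],0],
    [[0,0,0],[0,0,0],0],
  ],
)

```text
clock: 12.2
tcp_pos: [0.6044, -0.0823, 0.2699]
tool_rot: [1.074, 2.95, 0.004]
force: [4.0, 8.2, 1.8]
finger_gap: 0.0134
grip_force: 25.6
```

```bash
python3 t.py
```

```text
Traceback (most recent call last):
  File "t.py", line 3, in <module>
    print(round(s['clock'],2),"yaw",round(y,2),"theta R",round(3.52+np.radians(174.98-y),3),"F",s['force'].round(1),"M",s['torque'].round(3),"tau6",s['tau'][5].round(3),"gap",s['finger_gap'].round(4))
                                                                                                                                                                               ^^^^^^^^^^^^^^^^^^^^^
AttributeError: 'float' object has no attribute 'round'
```

```bash
sed -i "s/,\"gap\".*/)/" t.py; python3 t.py
```

```text
12.2 yaw 139.99 theta R 4.131 F [4.  8.2 1.8] M [ 1.231 -0.411 -0.025] tau6 0.214
```

>>> send_rows(
  plan=[
    [[0,0,0],[0,0,0.03],0],
    [[0,0,0],[0,0,0.03],0],
    [[0,0,0],[0,0,0],0],
  ],
)

```text
clock: 12.5
tcp_pos: [0.6044, -0.0822, 0.2699]
tool_rot: [1.162, 2.917, 0.004]
force: [3.0, 8.4, 2.3]
finger_gap: 0.0134
grip_force: 25.6
```

```bash
python3 t.py
```

```text
12.5 yaw 136.56 theta R 4.191 F [3.  8.4 2.3] M [ 1.22  -0.45  -0.058] tau6 0.209
```

>>> send_rows(
  plan=[
    [[0,0,0],[0,0,0.03],0],
    [[0,0,0],[0,0,0.03],0],
    [[0,0,0],[0,0,0],0],
  ],
)

```text
clock: 12.8
tcp_pos: [0.6044, -0.0822, 0.2699]
tool_rot: [1.249, 2.88, 0.004]
force: [3.2, 8.6, 2.0]
finger_gap: 0.0133
grip_force: 25.6
```

```bash
python3 t.py
```

```text
12.8 yaw 133.12 theta R 4.251 F [3.2 8.6 2. ] M [ 1.3   -0.582 -0.038] tau6 0.216
```

>>> send_rows(
  plan=[
    [[0,0,0],[0,0,0.03],0],
    [[0,0,0],[0,0,0.03],0],
    [[0,0,0],[0,0,0],0],
  ],
)

```text
clock: 13.1
tcp_pos: [0.6044, -0.0822, 0.2699]
tool_rot: [1.335, 2.842, 0.004]
force: [4.5, 8.4, 2.2]
finger_gap: 0.0134
grip_force: 25.7
```

```bash
python3 t.py
```

```text
13.1 yaw 129.69 theta R 4.31 F [4.5 8.4 2.2] M [ 1.373 -0.577  0.058] tau6 0.309
```

>>> send_rows(
  plan=[
    [[0,0,0],[0,0,0.02],0],
    [[0,0,0],[0,0,0],0],
  ],
)

```text
clock: 13.3
tcp_pos: [0.6045, -0.0822, 0.2698]
tool_rot: [1.362, 2.829, 0.004]
force: [4.9, 8.6, 1.0]
finger_gap: 0.0135
grip_force: 26.0
```

```bash
python3 t.py
```

```text
13.3 yaw 128.58 theta R 4.33 F [4.9 8.6 1. ] M [ 1.425 -0.598  0.226] tau6 0.383
```

Torque is climbing, so the dial has stopped turning. I'll back off a little, release, lift and look at the bolt.

>>> send_rows(
  plan=[
    [[0,0,0],[0,0,-0.03],0],
    [[0,0,0],[0,0,-0.03],0],
    [[0,0,0],[0,0,0],0],
    [[0,0,0],[0,0,0],20],
    [[0,0,0],[0,0,0],35],
    [[0,0,0],[0,0,0],50],
    [[0,0,-15],[0,0,0],50],
    [[0,0,-35],[0,0,0],50],
  ],
)

```text
clock: 14.1
tcp_pos: [0.6037, -0.0835, 0.317]
tool_rot: [-1.276, -2.864, 0.001]
force: [0.1, 0.5, 0.2]
finger_gap: 0.0431
grip_force: 0.0
```

>>> send_rows(
  plan=[
    [[0,0,-45],[0,0,0],50],
    [[0,0,-45],[0,0,0],50],
    [[0,0,0],[0,0,0],50],
  ],
)

```text
clock: 14.4
tcp_pos: [0.6038, -0.0833, 0.4156]
tool_rot: [1.273, 2.859, 0.001]
force: [0.5, 0.4, -0.9]
finger_gap: 0.0426
grip_force: 0.0
```

```bash
python3 t.py; python3 q.py; cp last.png pics/after.png; python3 -c "
from h import *
goto([.511,-.043,.40],106.5)"
```

```text
14.4 yaw 131.98 theta R 4.27 F [ 0.5  0.4 -0.9] M [ 0.015 -0.034  0.007] tau6 -0.0
14.4 tcp [ 0.6038 -0.0833  0.4156] yaw 131.98 gap 0.0426 grip 0.0 F [ 0.5  0.4 -0.9] tool F [0.  0.6 0.9] M [ 0.015 -0.034  0.007] q6 -1.064
bolt shift px [-19.2   9. ] mm 19.8 score 0.46
shift mm [ 92.1 -42.   11.4] turn [0.004 0.005 0.445] after turn shift [ 65.  -77.5  12. ]
```

View pics/after.png

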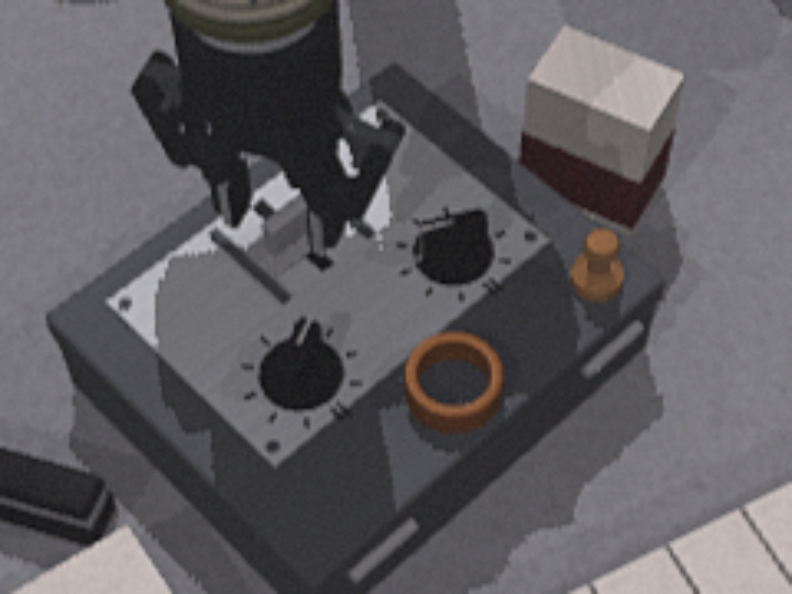

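The view is inconclusive: the fingers partly hide the bolt handle near crop (290,230). I'll move the hand back out of the way, already turned for the bolt.

>>> send_rows(
  plan=[
    [[33.6,-24.6,0],[0,0,0],50],
    [[33.6,-24.6,0],[0,0,0],50],
    [[33.6,-24.6,0],[0,0,0],50],
    [[33.6,-24.6,0],[0,0,0],50],
    [[33.6,-24.6,0],[0,0,0],50],
    [[0,0,0],[0,0,0.145],50],
    [[0,0,0],[0,0,0.145],50],
    [[0,0,0],[0,0,0.145],50],
  ],
)

```text
clock: 15.25
tcp_pos: [0.3997, -0.0407, 0.4081]
tool_rot: [-1.874, -2.519, 0.001]
force: [0.7, 0.2, 1.1]
finger_gap: 0.0426
grip_force: 0.0
```

Run:
```python
from h import *
c,p=look("scene");a=np.load("scene0.npz")['p']
m=np.hstack([i[190:290,245:340,::-1] for i in (a,p)]);cv2.imwrite("pics/cmp2.png",cv2.resize(m,None,fx=4.2,fy=4.2,interpolation=cv2.INTER_CUBIC))
# pixel shift for bolt: predicted handle top centre at several travels
C=np.array([.566,-.0265]);an=np.radians(16.5);ex=np.array([np.cos(an),np.sin(an)])
for t in(.001,.007,.012):print(t,(proj(c,[np.r_[C-(.045+t)*ex,.1245]])-[245,190])*4.2)
```

```text
0.001 [[151.24573609 105.78232415]]
0.007 [[143.09698331  98.61686853]]
0.012 [[136.33416349  92.67010753]]
```

View pics/cmp2.png

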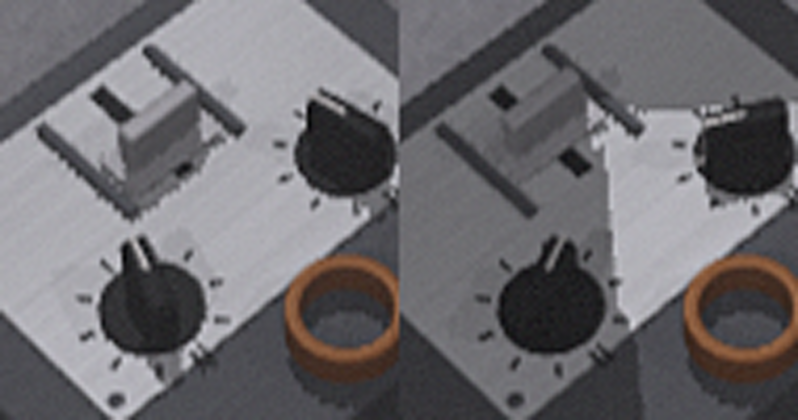

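The handle top has shifted by about (-16,-12) px, against (-15,-13) predicted for 12 mm of travel. The right pointer lies between marks 6 and 7. Both gates are found, so now the bolt.

```bash
python3 -c "
from h import *
goto([.5113,-.0427,.34],106.5)"
```

```text
shift mm [-33.2 106.5  67.9] turn [-0.002 -0.001 -0.004] after turn shift [-33.6 106.3  68.1]
```

>>> send_rows(
  plan=[
    [[-11.1,35.5,0],[0,0,0],50],
    [[-11.1,35.5,0],[0,0,0],50],
    [[-11.1,35.5,0],[0,0,0],50],
    [[0,0,34],[0,0,0],50],
    [[0,0,34],[0,0,0],50],
    [[0,0,0],[0,0,0],50],
    [[0,0,0],[0,0,0],50],
  ],
)

```text
clock: 16.0
tcp_pos: [0.5119, -0.0414, 0.3411]
tool_rot: [-1.865, -2.527, 0.001]
force: [0.9, 0.1, 0.7]
finger_gap: 0.0431
grip_force: 0.0
```

```bash
python3 -c "
from h import *
goto([.5113,-.0427,.2705],106.5)"; python3 q.py|head -1
```

```text
shift mm [-1.1 -0.9 70.6] turn [-0.001 -0.001  0.011] after turn shift [-1.1 -0.9 70.6]
16.0 tcp [ 0.5119 -0.0414  0.3411] yaw 107.15 gap 0.0431 grip 0.0 F [0.9 0.1 0.7] tool F [-0.1  0.9 -0.7] M [-0.059 -0.008  0.004] q6 -0.611
```

>>> send_rows(
  plan=[
    [[-1,-1,25],[0,0,0.01],50],
    [[0,0,22],[0,0,0],50],
    [[0,0,14],[0,0,0],50],
    [[0,0,9],[0,0,0],50],
    [[0,0,0],[0,0,0],50],
    [[0,0,0],[0,0,0],35],
    [[0,0,0],[0,0,0],25],
  ],
)

```text
clock: 16.75
tcp_pos: [0.5113, -0.0425, 0.272]
tool_rot: [1.878, 2.516, 0.001]
force: [0.0, -0.5, -0.1]
finger_gap: 0.0215
grip_force: 0.0
```

```bash
python3 q.py|head -1
```

```text
16.75 tcp [ 0.5113 -0.0425  0.272 ] yaw 106.51 gap 0.0215 grip 0.0 F [ 0.  -0.5 -0.1] tool F [-0.5 -0.1  0.1] M [-0.025  0.026 -0.046] q6 -0.602
```

>>> send_rows(
  plan=[
    [[0,0,0],[0,0,0],15],
    [[0,0,0],[0,0,0],5],
    [[0,0,0],[0,0,0],0],
    [[0,0,0],[0,0,0],0],
  ],
  squeeze=25,
)

```text
clock: 17.2
tcp_pos: [0.5113, -0.0425, 0.2717]
tool_rot: [1.879, 2.516, 0.001]
force: [1.2, 1.0, 6.5]
finger_gap: 0.0116
grip_force: 26.0
```

```bash
python3 q.py|head -1
```

```text
17.2 tcp [ 0.5113 -0.0425  0.2717] yaw 106.5 gap 0.0116 grip 26.023589372634888 F [1.2 1.  6.5] tool F [ 0.6  1.4 -6.5] M [ 0.089 -0.031  0.006] q6 -0.602
```

>>> send_rows(
  plan=[
    [[0,-2,0],[0,0,0],0],
    [[0,-2,0],[0,0,0],0],
    [[0,0,0],[0,0,0],0],
  ],
)

```text
clock: 17.55
tcp_pos: [0.5074, -0.0437, 0.2716]
tool_rot: [1.879, 2.516, 0.001]
force: [-0.5, 0.2, 6.5]
finger_gap: 0.0116
grip_force: 26.1
```

```bash
python3 q.py|head -1
```

```text
17.55 tcp [ 0.5074 -0.0437  0.2716] yaw 106.5 gap 0.0116 grip 26.072241961956024 F [-0.5  0.2  6.5] tool F [ 0.3 -0.4 -6.5] M [ 0.061  0.09  -0.024] q6 -0.607
```

It slides freely.

>>> send_rows(
  plan=[
    [[0,-2.5,0],[0,0,0],0],
    [[0,-2.5,0],[0,0,0],0],
    [[0,-2.5,0],[0,0,0],0],
    [[0,-2.5,0],[0,0,0],0],
    [[0,0,0],[0,0,0],0],
  ],
)

```text
clock: 18.1
tcp_pos: [0.4977, -0.0465, 0.2716]
tool_rot: [1.879, 2.516, 0.001]
force: [-1.6, -0.6, 5.7]
finger_gap: 0.0116
grip_force: 26.1
```

```bash
python3 q.py|head -1
```

```text
18.1 tcp [ 0.4977 -0.0465  0.2716] yaw 106.5 gap 0.0116 grip 26.126132905483246 F [-1.6 -0.6  5.7] tool F [-0.1 -1.7 -5.7] M [ 0.124  0.122 -0.011] q6 -0.618
```

>>> send_rows(
  plan=[
    [[0,-1,0],[0,0,0],0],
    [[0,-1,0],[0,0,0],0],
    [[0,-1,0],[0,0,0],0],
    [[0,0,0],[0,0,0],0],
  ],
)

```text
clock: 18.55
tcp_pos: [0.4955, -0.0472, 0.2717]
tool_rot: [1.878, 2.514, 0.004]
force: [5.5, 4.4, 2.7]
finger_gap: 0.0117
grip_force: 25.8
```

```bash
python3 q.py|head -1
```

```text
18.55 tcp [ 0.4955 -0.0472  0.2717] yaw 106.49 gap 0.0117 grip 25.796516239643097 F [5.5 4.4 2.7] tool F [ 2.6  6.6 -2.7] M [ 0.544 -0.718 -0.026] q6 -0.622
```

>>> send_rows(
  plan=[
    [[0,-0.7,0],[0,0,0],0],
    [[0,0,0],[0,0,0],0],
  ],
)

```text
clock: 18.8
tcp_pos: [0.4953, -0.0472, 0.2717]
tool_rot: [1.878, 2.514, 0.006]
force: [9.3, 5.9, 2.0]
finger_gap: 0.0114
grip_force: 25.6
```

```bash
python3 q.py|head -1
```

```text
18.8 tcp [ 0.4953 -0.0472  0.2717] yaw 106.48 gap 0.0114 grip 25.599929094314575 F [9.3 5.9 2. ] tool F [ 3.1 10.6 -2. ] M [ 0.841 -1.268 -0.004] q6 -0.623
```

That's the stop. Unload slightly, let go, lift and check.

>>> send_rows(
  plan=[
    [[0,0.5,0],[0,0,0],0],
    [[0,0,0],[0,0,0],15],
    [[0,0,0],[0,0,0],30],
    [[0,0,0],[0,0,0],45],
    [[0,0,-10],[0,0,0],50],
    [[0,0,-30],[0,0,0],50],
    [[0,0,-40],[0,0,0],50],
    [[0,0,-40],[0,0,0],50],
  ],
)

```text
clock: 19.65
tcp_pos: [0.4942, -0.0473, 0.3928]
tool_rot: [-1.879, -2.517, 0.001]
force: [-0.4, 0.1, -0.1]
finger_gap: 0.0428
grip_force: 0.0
```

>>> send_rows(
  plan=[
    [[0,-40,0],[0,0,0],50],
    [[0,-40,0],[0,0,0],50],
    [[0,0,0],[0,0,0],50],
  ],
)

```text
clock: 19.95
tcp_pos: [0.4147, -0.0701, 0.3916]
tool_rot: [-1.881, -2.515, 0.001]
force: [-0.2, -0.6, 0.2]
finger_gap: 0.0426
grip_force: 0.0
```

```bash
python3 q.py|head -1
python3 - <<'E'
from h import *
c,p=look("scene")
m=p[190:290,245:345,::-1];cv2.imwrite("pics/fin.png",cv2.resize(m,None,fx=6,fy=6,interpolation=cv2.INTER_CUBIC))
C=np.array([.566,-.0265]);an=np.radians(16.5);ex=np.array([np.cos(an),np.sin(an)])
for t in(.012,.028,.030):print(t,(proj(c,[np.r_[C-(.045+t)*ex,.1245]])-[245,190])*6)
E
```

```text
19.95 tcp [ 0.4147 -0.0701  0.3916] yaw 106.41 gap 0.0426 grip 0.0 F [-0.2 -0.6  0.2] tool F [-0.5 -0.3 -0.2] M [ 0.037  0.004 -0.059] q6 -0.737
0.012 [[194.7630907  132.38586791]]
0.028 [[164.08760178 105.41194191]]
0.03 [[160.27868873 102.06264441]]
```

View pics/fin.png

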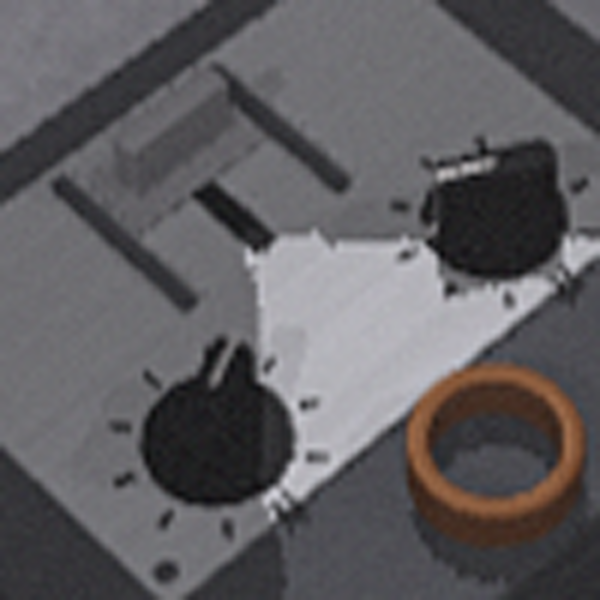

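The handle appears close to the end of its slot. I'll measure the travel from a top-face edge common to the first and current pictures.

Run:
```python
from h import *
c,p=look("scene");ct,pt=look("top")
C=np.array([.566,-.0265]);a=np.radians(16.5);ex=np.array([np.cos(a),np.sin(a)]);ey=np.array([-ex[1],ex[0]])
xs=np.arange(-.100,-.02,.0005);ys=np.arange(-.016,.0161,.001)
for n,c,imgs in(("scene",c,[np.load("scene0.npz")['p'],p]),("top",ct,[np.load("top0.npz")['p'],pt])):
  prof=[]
  for im in imgs:
    g=cv2.cvtColor(im,cv2.COLOR_RGB2GRAY).astype(np.float32)
    P=np.array([np.r_[C+x*ex+y*ey,.1245] for x in xs for y in ys]);uv=proj(c,P).astype(np.float32)
    f=cv2.remap(g,uv[:,0].reshape(len(xs),-1),uv[:,1].reshape(len(xs),-1),cv2.INTER_LINEAR).mean(1)
    prof.append(f)
  for f in prof:
    gr=np.gradient(cv2.GaussianBlur(f[:,None],(1,7),0).ravel())
    o=np.argsort(gr)[:1];print(n,"steepest fall x",xs[o],gr[o]);print(f[::4].astype(int))
```

```text
scene steepest fall x [-0.0385] [-8.789661]
[108  90  76  76  78  78  76  75  73  97 150 178 175 160 145 143 142 142
 143 144 143 139 140 142 142 137 137 146 153 155 138 103  78  76  77  77
  79  84  95 108]
scene steepest fall x [-0.098] [-8.049217]
[111  82  54  53  54  54  53  53  53  66  94 102  97  99 102 104 100  86
  77  77  77  76  76  77  84  96  99  98  98  97  87  87  93  94  95  93
  90  91  91  91]
top steepest fall x [-0.041] [-5.0940323]
[180 183 175 159 147 145 145 146 147 143 141 140 140 141 141 141 140 140
 139 139 147 154 153 146 135 141 158 162 159 147 126 116 117 117 113 110
 124 144 164 173]
top steepest fall x [-0.0935] [-2.137333]
[ 95 106 118 115 106 104 110 116 116 109 104 112 121 123 120 113 113 120
 122 122 117 112 111 111 110 110 109 109 109 109 109 109 110 110 113 123
 143 156 160 165]
```

```bash
python3 -c "
from rig import *
print(sign_off())"
```

```text
the job is handed in; nothing more can be done
None
```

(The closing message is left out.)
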